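# Line up the copper spirit measures by size

## Task

Set out the four copper measures on the dark wooden board in order of size, each standing mouth up in the middle of its own cork coaster: the smallest on the end coaster nearest the copper still, growing step by step to the largest at the other end of the row. Leave the little amber bottle standing where it is among them.

Things in the scene. Friction and masses are not known exactly. Their poses are not given: they have to be found in the camera images.
- measure_tiny_center (a point): the smallest of four loose copper measures: a plain straight-sided round open-topped cup of bright copper, 30 mm outer diameter, 34 mm high, wall 2 mm. The point is its centre, on the axis half-way up (17 mm above its foot); z points out of its mouth. Starts standing mouth up on the bench
- measure_small_center (a point): the second smallest of four loose copper measures: a plain straight-sided round open-topped cup of bright copper, 41 mm outer diameter, 49 mm high, wall 2 mm. The point is its centre, on the axis half-way up (24.5 mm above its foot); z points out of its mouth. Starts standing mouth up on the bench
- measure_medium_center (a point): the second largest of four loose copper measures: a plain straight-sided round open-topped cup of bright copper, 52 mm outer diameter, 65 mm high, wall 2 mm. The point is its centre, on the axis half-way up (32.5 mm above its foot); z points out of its mouth. Starts standing mouth up on the bench
- measure_large_center (a point): the largest of four loose copper measures: a plain straight-sided round open-topped cup of bright copper, 64 mm outer diameter, 82 mm high, wall 2 mm. The point is its centre, on the axis half-way up (41 mm above its foot); z points out of its mouth. Starts standing mouth up on the bench
- coaster_a: one of four alike cork coasters, 90 mm across, 5 mm thick, fixed about 108 mm apart in a row on a fixed dark walnut board (470 x 110 x 18 mm, a copper handle 26 mm tall at either end): the end coaster on the board's +y side (left as seen from the robot). Origin: centre of its underside, 18 mm above the bench (upper face at 23 mm); y along the row towards coaster_a, x away from the robot, z up
- coaster_b: one of four alike cork coasters, 90 mm across, 5 mm thick, fixed about 108 mm apart in a row on a fixed dark walnut board (470 x 110 x 18 mm, a copper handle 26 mm tall at either end): next to coaster_a. Origin: centre of its underside, 18 mm above the bench (upper face at 23 mm); y along the row towards coaster_a, x away from the robot, z up
- coaster_c: one of four alike cork coasters, 90 mm across, 5 mm thick, fixed about 108 mm apart in a row on a fixed dark walnut board (470 x 110 x 18 mm, a copper handle 26 mm tall at either end): between coaster_b and coaster_d. Origin: centre of its underside, 18 mm above the bench (upper face at 23 mm); y along the row towards coaster_a, x away from the robot, z up
- coaster_d: one of four alike cork coasters, 90 mm across, 5 mm thick, fixed about 108 mm apart in a row on a fixed dark walnut board (470 x 110 x 18 mm, a copper handle 26 mm tall at either end): the end coaster on the board's -y side (right as seen from the robot). Origin: centre of its underside, 18 mm above the bench (upper face at 23 mm); y along the row towards coaster_a, x away from the robot, z up
- still: copper pot still with a swan-neck pipe on a white hotplate (200 x 190 mm, all about 270 mm tall), fixed at the back left or the back right of the bench, well beyond one end of the row; on the opposite side stands a steel can instead. Origin at the centre of its foot, on the bench; z up
- tincture_center (a point): small loose amber glass bottle with a black cap and a paper label, 34 mm in diameter, 66 mm high, standing among the measures near the middle of the bench's near part. The point is its centre, half-way up; z up. Not to be moved
Mind the look-alikes: they are no part of the job. What is shaped like the part that bears measure_medium_center but green or purple is not meant.

How it is judged:
At the end, for the whole second after the job is handed in: counted from the end nearest the still: smallest to largest, each upright, mouth up (0.08 rad), at rest, released, foot on the cork (4 mm), axis within 15 mm of its coaster's centre; the amber bottle upright within 20 mm of its start (((world y of still above 0 m and horizontal distance between measure_tiny_center and coaster_a below 0.015 m and z of measure_tiny_center in the frame of coaster_a between 0.018 and 0.026 m and horizontal distance between measure_small_center and coaster_b below 0.015 m and z of measure_small_center in the frame of coaster_b between 0.0255 and 0.0335 m and horizontal distance between measure_medium_center and coaster_c below 0.015 m and z of measure_medium_center in the frame of coaster_c between 0.0335 and 0.0415 m and horizontal distance between measure_large_center and coaster_d below 0.015 m and z of measure_large_center in the frame of coaster_d between 0.042 and 0.05 m) or (world y of still below 0 m and horizontal distance between measure_tiny_center and coaster_d below 0.015 m and z of measure_tiny_center in the frame of coaster_d between 0.018 and 0.026 m and horizontal distance between measure_small_center and coaster_c below 0.015 m and z of measure_small_center in the frame of coaster_c between 0.0255 and 0.0335 m and horizontal distance between measure_medium_center and coaster_b below 0.015 m and z of measure_medium_center in the frame of coaster_b between 0.0335 and 0.0415 m and horizontal distance between measure_large_center and coaster_a below 0.015 m and z of measure_large_center in the frame of coaster_a between 0.042 and 0.05 m)) and angle between each of measure_tiny_center, measure_small_center, measure_medium_center, measure_large_center's own z axis and vertical below 0.08 rad and linear speed of each of measure_tiny, measure_small, measure_medium, measure_large below 0.02 m/s and angular speed of each of measure_tiny, measure_small, measure_medium, measure_large below 0.2 rad/s and distance of tincture_center from where it was at the start of the episode below 0.02 m and angle between tincture_center's own z axis and vertical below 0.15 rad); the robot touches nothing.
It fails at once if the amber bottle is knocked over or pushed away from its place (more than 30 mm) (angle between tincture_center's own z axis and vertical above 0.6 rad or distance of tincture_center from where it was at the start of the episode above 0.03 m).
It also fails if it takes over 96 s, if anything falls off the work surface, if the arm or the gripper's body presses on something with over 40 N, if the wrist force passes 120 N, or if a joint passes its speed limit or range.

## Robot

A 6-joint arm with a two-finger parallel gripper is mounted at the origin on the work surface. World frame = base frame: x ahead of the robot, y to its left, z up, the work surface at z = 0. Lengths are in m, angles in rad, forces in N, time in s.
With the tool pointing down it reaches from about 0.375 to 0.975 m from the base axis. Payload 3.8 kg.
Tool frame: the origin (TCP) lies midway between the tips of the shut fingers; the grasp point (between the pads) lies 19 mm behind it; z points along the fingers, y is the line along which they close (so a half turn about z gives the same grasp; the last joint's range is limited). The gripper opens to 85 mm and grips with 20 to 120 N. Pads are 22 mm wide; open, the fingers measure 114 mm over their backs; the gripper's body (76 mm by 85 mm) begins 54 mm behind the grasp point. The pads swing forward as they close: fully open they stand 13 mm farther back than shut.
Start: joints at [-1.25, 0.264, 1.604, -0, 1.274, -0.037], TCP at [0.236, -0.632, 0.231] pointing down, gripper open.
Joint ranges: [-2.63, 2.63], [-0.94, 2.18], [0.31, 2.57], [-1.31, 4.45], [0, 2.66], [-2.55, 2.55]. Speed limits (rad/s): [2.57, 2.57, 3.14, 3.14, 3.14, 3.14].

## Interface

Orientations are given as a rotation vector (axis times angle).
In Python, from workcell import read_state, vision, ticket gives the robot as it stands. The module is installed in compiled form; this text tells all that it offers.
- The arm moves only by the tool jog_arm, never from a script. Its arguments are lists of equal length, an entry for each row: "turn": the turn, a rotation vector about the tool's x, y, z in rad, a list of three; "delta_pos": the shift along the tool's x, y, z in m, a list of three; "gripper": the finger opening in m, from 0 to 0.0854. In form: {"turn": [[rx, ry, rz], ...], "delta_pos": [[dx, dy, dz], ...], "gripper": [gripper, ...]}. A call has 1 to 20 rows; each row shifts and turns the commanded pose from where the row before left it, along the tool's axes as they then stand; what a row does not reach is not made up. A row lasts 1/12 s, in which the tool goes at most 41.7 mm and 7.16 degrees, less where a joint would pass 70% of its speed; a pose out of reach is approached as far as the arm can. A call with a gripper value outside its range is refused whole. The fingers move at their own pace and stop on an object; "grip_force" is the grip in N (left out, the last holds). Time passes only in rows, so rows that do not move let the fingers close. It gives the time, the measured TCP pose, the force, the opening and the grip force at its end, in the units of the state.
- read_state(): the state, without advancing time (a new reading comes with each control period).
- vision.read_camera(name): name is "scene" or "top"; returns the picture (384x512x3 uint8, red, green, blue); there is no depth.
- vision.calibration(name): a dict with "vfov" (degrees; the focal length in pixels is half the picture's height over the tangent of half this angle, whatever the lens; pixels are square), "cx", "cy" (the principal point, pixels), "dist" ([k1, k2, p1, p2, k3] as OpenCV has them; the pictures are not rectified), "R" (3x3) and "t" (3): a world point X has camera coordinates R X + t. Camera axes: x right, y down, z forward; pixel columns grow to the right and rows downward; lengths in m; the calibration is good to about 2 mm. A picture is of the moment at which its call begins. calibration takes no time and is no camera call.
- ticket.finish_job(): hands the job in; it is judged then, once.
The state is a dict: "time": time; "q": joint angles; "joint_vel": joint speeds; "joint_torque": joint torques, N m; "tool_pos": TCP position; "tcp_rot": TCP orientation; "wrist_force": force on the tool from outside, world axes, zero at the start; "torque": the same for the moment, N m; "width": opening from 0.0 (shut) to 1.0 (fully open); "grip_force": force on a finger pad.
Only numpy, scipy, OpenCV 4.12 (cv2) and the standard library are available. Lean on these libraries where they do the work, as an engineer would, in place of code of your own. Each camera call takes 0.05 s, during which the arm holds its last target. There are 200 camera calls.

## Working session

There is one attempt and no reset: what is moved stays moved. The work goes in short steps, Python scripts to look and compute and a tool call to move; the robot and the scene stay as the last step left them, time stands still between calls to the robot, and variables do not carry over. Pictures are saved under pics/ and viewed, at most 14 in all, crops included, and the job is handed in when it is done.

Besides the shell and the picture viewer there is one more tool, called after ">>>" by a JSON object that holds its "api" and its "payload", one argument or row to a line. jog_arm: Moves the arm, as the interface text tells. Its arguments: {"type":"object","properties":{"turn":{"type":"array","items":{"type":"array","items":{"type":"number"}}},"delta_pos":{"type":"array","items":{"type":"array","items":{"type":"number"}}},"gripper":{"type":"array","items":{"type":"number"}},"grip_force":{"type":"number"}},"required":["turn","delta_pos","gripper"]}

```bash
mkdir -p pics
python3 - <<'E'
from workcell import read_state, vision
import cv2
for n in("scene","top"):
    im=vision.read_camera(n); cv2.imwrite(f"pics/{n}0.png",im[:,:,::-1])
    c=vision.calibration(n); print(n,c)
s=read_state(); print(s["time"],s["tool_pos"],s["tcp_rot"],s["width"])
E
```

```text
scene {'vfov': 44.7922139257495, 'cx': 254.0344517226684, 'cy': 198.65194831907263, 'dist': array([-0.01193677,  0.        ,  0.        ,  0.        ,  0.        ]), 'R': array([[-0.74680117,  0.66493481, -0.01223568],
       [ 0.39127319,  0.42442069, -0.81656131],
       [-0.53776696, -0.61459644, -0.57712903]]), 't': array([ 0.40518296, -0.15891459,  1.67836874])}
top {'vfov': 49.570351449833105, 'cx': 258.82611748961506, 'cy': 189.43879460243508, 'dist': array([0.0073322, 0.       , 0.       , 0.       , 0.       ]), 'R': array([[ 0.02679677, -0.9996313 ,  0.00438256],
       [-0.99795999, -0.02700559, -0.05784935],
       [ 0.05794637, -0.00282345, -0.9983157 ]]), 't': array([-0.03003238,  0.50751304,  1.48075012])}
0.1 [ 0.23617652 -0.63162079  0.23007469] [-3.08946348e+00 -5.58696965e-01  5.15061766e-04] 1.0001674494776187
```

View pics/scene0.png

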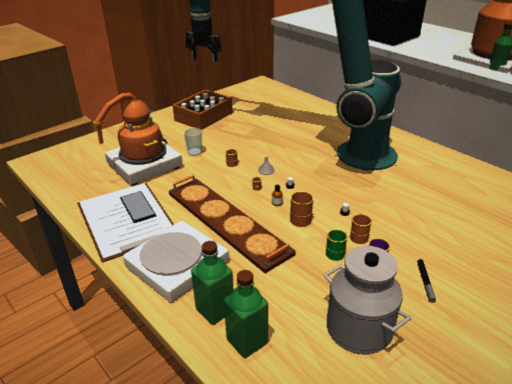

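View pics/top0.png

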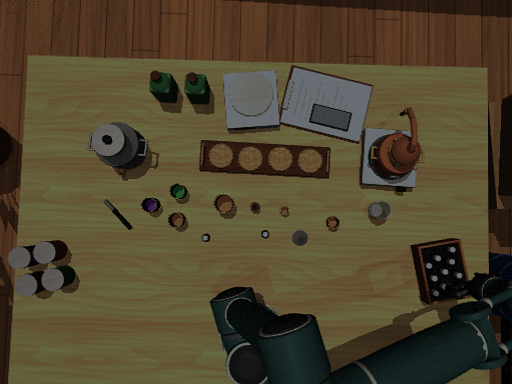

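```bash
cat > h.py <<'E'
import numpy as np, cv2
from workcell import vision
def ray(n,u,v,z):
    c=vision.calibration(n); f=192/np.tan(np.radians(c["vfov"])/2)
    K=np.array([[f,0,c["cx"]],[0,f,c["cy"]],[0,0,1.]])
    p=cv2.undistortPoints(np.array([[[u,v]]],float),K,c["dist"])[0,0]
    d=c["R"].T@np.array([p[0],p[1],1]); o=-c["R"].T@c["t"]
    return o+d*(z-o[2])/d[2]
def proj(n,X):
    c=vision.calibration(n); f=192/np.tan(np.radians(c["vfov"])/2)
    K=np.array([[f,0,c["cx"]],[0,f,c["cy"]],[0,0,1.]])
    return cv2.projectPoints(np.array(X,float).reshape(-1,1,3),cv2.Rodrigues(c["R"])[0],c["t"],K,c["dist"])[0].reshape(-1,2)
def ring(x,y,z,r,n=60):
    a=np.linspace(0,2*np.pi,n); return np.c_[x+r*np.cos(a),y+r*np.sin(a),0*a+z]
def crop(im,u,v,w,h,s): return cv2.resize(im[v:v+h,u:u+w,::-1],None,fx=s,fy=s,interpolation=cv2.INTER_CUBIC)
E
python3 - <<'E'
import cv2
im=cv2.imread("pics/top0.png"); sc=cv2.imread("pics/scene0.png")
import numpy as np
b=lambda i:cv2.convertScaleAbs(i,alpha=1.6,beta=10)
cv2.imwrite("pics/c1.png",b(cv2.resize(im[180:240,140:270],None,fx=6,fy=6,interpolation=2)))
cv2.imwrite("pics/c2.png",b(cv2.resize(im[180:240,245:375],None,fx=6,fy=6,interpolation=2)))
cv2.imwrite("pics/c3.png",cv2.resize(sc[140:290,215:415],None,fx=4,fy=4,interpolation=2))
E
```

```text
(no output)
```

View pics/c1.png

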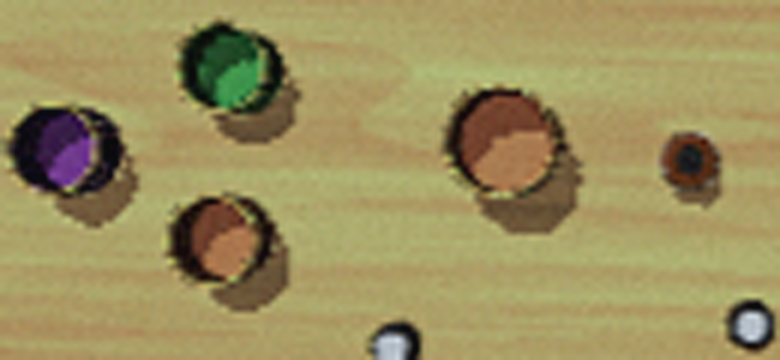

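View pics/c2.png

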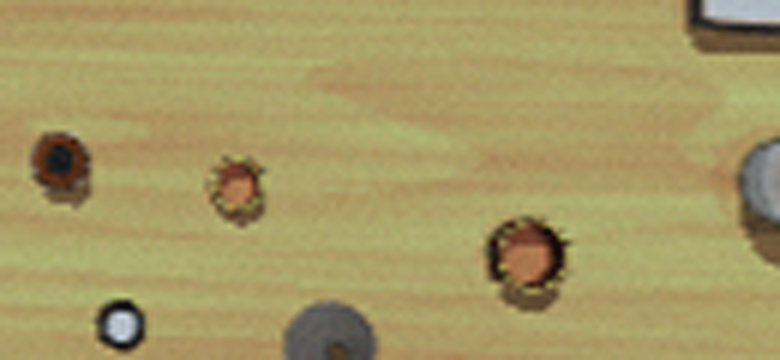

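View pics/c3.png

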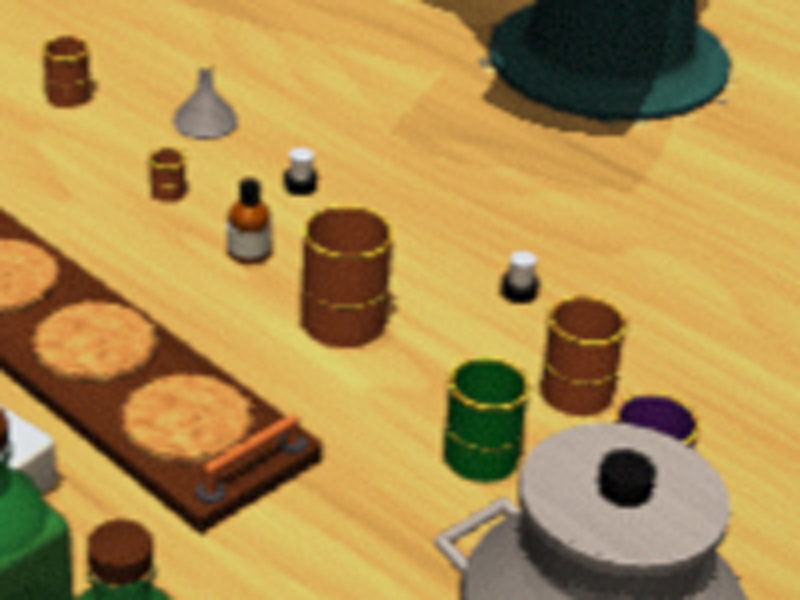

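Run:
```python
from h import *
im=cv2.imread("pics/top0.png"); sc=cv2.imread("pics/scene0.png")
P={"tiny":((283.9,210.8),(256.4,179.1),.034),"small":((332.4,222.1),(231.4,152.1),.049),"medium":((175.9,219.6),(360.9,219.9),.065),"large":((223.25,203.1),(301.4,197.6),.082),"bottle":((254.6,206.2),(277.2,186.3),.066)}
for k,(a,b,z) in P.items(): print(k,ray("top",*a,z).round(4),ray("scene",*b,z).round(4))
# coasters by colour
for n,i in(("top",im),("scene",sc)):
    h=cv2.cvtColor(i,cv2.COLOR_BGR2HSV)
    for p in ([(220,155),(250,158),(280,160),(310,161)] if n=="top" else [(196,193),(215,208),(239,224),(262,245)]):
        c=h[p[1],p[0]].astype(int); 
        # floodfill
        m=np.zeros((386,514),np.uint8); bl=cv2.GaussianBlur(i,(0,0),1)
        t=26
        cv2.floodFill(bl.copy(),m,p,0,(t,)*3,(t,)*3,4|cv2.FLOODFILL_FIXED_RANGE|cv2.FLOODFILL_MASK_ONLY|(255<<8))
        hull=cv2.convexHull(cv2.findNonZero(m[1:-1,1:-1])); M=cv2.moments(hull)
        u,v=M["m10"]/M["m00"],M["m01"]/M["m00"]
        print(n,p,round(M["m00"]),round(u,1),round(v,1),ray(n,u,v,.023).round(4))
```

```text
tiny [ 0.4337 -0.1071  0.034 ] [ 0.4351 -0.1087  0.034 ]
small [ 0.3987 -0.2767  0.049 ] [ 0.3992 -0.2774  0.049 ]
medium [0.3931 0.2676 0.065 ] [0.395 0.271 0.065]
large [0.4541 0.1044 0.082 ] [0.4552 0.1055 0.082 ]
bottle [ 0.4466 -0.0031  0.066 ] [4.487e-01 4.000e-04 6.600e-02]
top (220, 155) 405 220.5 155.2 [0.6271 0.1246 0.023 ]
top (250, 158) 403 250.0 158.0 [0.62   0.0185 0.023 ]
top (280, 160) 398 279.9 158.2 [ 0.622  -0.0891  0.023 ]
top (310, 161) 405 309.6 160.3 [ 0.6175 -0.1958  0.023 ]
scene (196, 193) 256 194.2 192.4 [ 0.6173 -0.1964  0.023 ]
scene (215, 208) 297 214.2 207.9 [ 0.6214 -0.0891  0.023 ]
scene (239, 224) 344 238.1 224.2 [0.6193 0.0186 0.023 ]
scene (262, 245) 421 261.1 243.7 [0.6279 0.1249 0.023 ]
```

Still is on the right (y<0), so the order is tiny→d, small→c, medium→b, large→a. Candidates in the top picture:
- Copper cups: tiny (284,211), small (332,222), medium (176,220), large (223,203).
- Look-alikes: green cup (178,191), purple cup (151,205).
- Bottle, not to be touched: (255,206).

The enlarged crops confirm the colours, and the two cameras agree to within 1–4 mm.

>>> {"api": "jog_arm", "payload": {
  "turn": [
    [0,0,-0.0933],
    [0,0,-0.0933],
    [0,0,-0.0933],
    [0,0,-0.0933],
    [0,0,-0.0933],
    [0,0,-0.0933],
    [0,0,-0.0933],
    [0,0,-0.0933],
    [0,0,-0.0933],
    [0,0,-0.0933],
    [0,0,-0.0933],
    [0,0,-0.0933],
    [0,0,-0.0933],
    [0,0,0],
    [0,0,0]
  ],
  "delta_pos": [
    [0,0,0],
    [0,0,0],
    [0,0,0],
    [0,0,0],
    [0,0,0],
    [0,0,0],
    [0,0,0],
    [0,0,0],
    [0,0,0],
    [0,0,0],
    [0,0,0],
    [0,0,0],
    [0,0,0],
    [0,0,0],
    [0,0,0]
  ],
  "gripper": [0.07,0.07,0.07,0.07,0.07,0.07,0.07,0.07,0.07,0.07,0.07,0.07,0.07,0.07,0.07],
  "grip_force": 30
}}

```text
time: 1.35
tool_pos: [0.2363, -0.6319, 0.2307]
tcp_rot: [-2.224, -2.218, -0.001]
wrist_force: [0.1, 1.0, -0.7]
width: 0.821
grip_force: 0.0
```

>>> {"api": "jog_arm", "payload": {
  "turn": [
    [0,0,0],
    [0,0,0],
    [0,0,0],
    [0,0,0],
    [0,0,0],
    [0,0,0],
    [0,0,0],
    [0,0,0],
    [0,0,0],
    [0,0,0],
    [0,0,0],
    [0,0,0],
    [0,0,0],
    [0,0,0],
    [0,0,0],
    [0,0,0],
    [0,0,0],
    [0,0,0],
    [0,0,0],
    [0,0,0]
  ],
  "delta_pos": [
    [0.0254,0.0116,0],
    [0.0254,0.0116,0],
    [0.0254,0.0116,0],
    [0.0254,0.0116,0],
    [0.0254,0.0116,0],
    [0.0254,0.0116,0],
    [0.0254,0.0116,0],
    [0.0254,0.0116,0],
    [0.0254,0.0116,0],
    [0.0254,0.0116,0],
    [0.0254,0.0116,0],
    [0.0254,0.0116,0],
    [0.0254,0.0116,0],
    [0.0254,0.0116,0],
    [0,0,0.025],
    [0,0,0.025],
    [0,0,0.025],
    [0,0,0.025],
    [0,0,0],
    [0,0,0]
  ],
  "gripper": [0.07,0.07,0.07,0.07,0.07,0.07,0.07,0.07,0.07,0.07,0.07,0.07,0.07,0.07,0.07,0.07,0.07,0.07,0.07,0.07]
}}

```text
time: 3.02
tool_pos: [0.3976, -0.2757, 0.13]
tcp_rot: [-2.22, -2.217, 0.001]
wrist_force: [-0.4, -0.4, -0.2]
width: 0.824
grip_force: 0.0
```

>>> {"api": "jog_arm", "payload": {
  "turn": [
    [0,0,0],
    [0,0,0],
    [0,0,0],
    [0,0,0],
    [0,0,0],
    [0,0,0],
    [0,0,0],
    [0,0,0],
    [0,0,0],
    [0,0,0],
    [0,0,0],
    [0,0,0],
    [0,0,0],
    [0,0,0]
  ],
  "delta_pos": [
    [-0.001,0.0014,0.02],
    [0,0,0.02],
    [0,0,0.02],
    [0,0,0.02],
    [0,0,0.02],
    [0,0,0.01],
    [0,0,0.01],
    [0,0,0],
    [0,0,0],
    [0,0,0],
    [0,0,0],
    [0,0,0],
    [0,0,0],
    [0,0,0]
  ],
  "gripper": [0.07,0.07,0.07,0.07,0.07,0.07,0.07,0.07,0.03,0.03,0.03,0.03,0.03,0.03]
}}

```text
time: 4.18
tool_pos: [0.4014, -0.2786, 0.0128]
tcp_rot: [2.219, 2.219, 0.001]
wrist_force: [-1.2, -0.1, 6.1]
width: 0.475
grip_force: 30.8
```

Run:
```python
from h import *
from workcell import read_state
s=read_state(); print(s["tool_pos"],s["width"],s["grip_force"],s["wrist_force"])
im=vision.read_camera("scene"); cv2.imwrite("pics/g1.png",crop(im,170,80,160,120,4))
```

```text
[ 0.40144655 -0.2786074   0.01280912] 0.47497312315580414 30.830480586737394 [-1.22640126 -0.08892684  6.07173451]
```

View pics/g1.png

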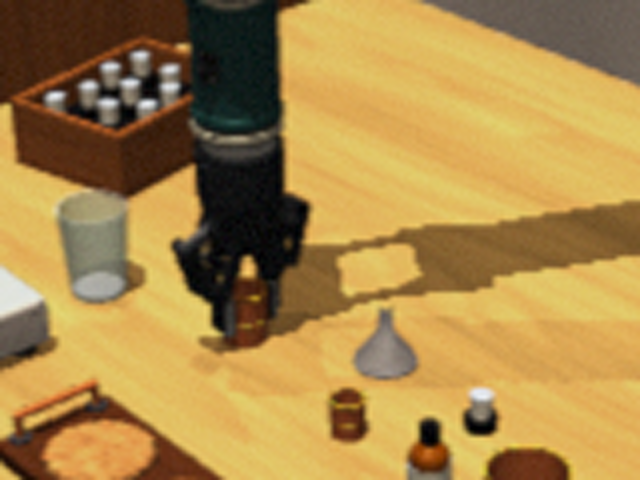

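Small measure held at 40.6 mm, as it should be. Carrying it to c.

>>> {"api": "jog_arm", "payload": {
  "turn": [
    [0,0,0],
    [0,0,0],
    [0,0,0],
    [0,0,0],
    [0,0,0],
    [0,0,0],
    [0,0,0],
    [0,0,0],
    [0,0,0],
    [0,0,0],
    [0,0,0],
    [0,0,0],
    [0,0,0],
    [0,0,0],
    [0,0,0],
    [0,0,0],
    [0,0,0],
    [0,0,0],
    [0,0,0],
    [0,0,0]
  ],
  "delta_pos": [
    [0,0,-0.01],
    [0,0,-0.02],
    [0,0,-0.025],
    [0,0,-0.025],
    [0,0,-0.02],
    [0.01,0.012,0],
    [0.0158,0.0184,0],
    [0.0158,0.0184,0],
    [0.0158,0.0184,0],
    [0.0158,0.0184,0],
    [0.0158,0.0184,0],
    [0.0158,0.0184,0],
    [0.0158,0.0184,0],
    [0.0158,0.0184,0],
    [0.0158,0.0184,0],
    [0.0158,0.0184,0],
    [0.0158,0.0184,0],
    [0.005,0.006,0],
    [0,0,0],
    [0,0,0]
  ],
  "gripper": [0.03,0.03,0.03,0.03,0.03,0.03,0.03,0.03,0.03,0.03,0.03,0.03,0.03,0.03,0.03,0.03,0.03,0.03,0.03,0.03]
}}

```text
time: 5.9
tool_pos: [0.62, -0.0889, 0.1112]
tcp_rot: [-2.22, -2.222, 0.002]
wrist_force: [-0.2, 0.0, -0.7]
width: 0.473
grip_force: 30.6
```

>>> {"api": "jog_arm", "payload": {
  "turn": [
    [0,0,0],
    [0,0,0],
    [0,0,0],
    [0,0,0],
    [0,0,0],
    [0,0,0],
    [0,0,0],
    [0,0,0],
    [0,0,0],
    [0,0,0],
    [0,0,0]
  ],
  "delta_pos": [
    [-0.001,0.0017,0.02],
    [0,0,0.02],
    [0,0,0.02],
    [0,0,0.008],
    [0,0,0.006],
    [0,0,0],
    [0,0,0],
    [0,0,0],
    [0,0,0],
    [0,0,0],
    [0,0,0]
  ],
  "gripper": [0.03,0.03,0.03,0.03,0.03,0.03,0.03,0.065,0.065,0.065,0.065]
}}

```text
time: 6.82
tool_pos: [0.6228, -0.0899, 0.0379]
tcp_rot: [2.221, 2.221, 0.001]
wrist_force: [0.0, -0.3, -0.1]
width: 0.759
grip_force: 0.0
```

>>> {"api": "jog_arm", "payload": {
  "turn": [
    [0,0,0],
    [0,0,0],
    [0,0,0],
    [0,0,0],
    [0,0,0],
    [0,0,0],
    [0,0,0],
    [0,0,0],
    [0,0,0],
    [0,0,0],
    [0,0,0],
    [0,0,0],
    [0,0,0],
    [0,0,0],
    [0,0,0],
    [0,0,0],
    [0,0,0],
    [0,0,0]
  ],
  "delta_pos": [
    [0,0,-0.01],
    [0,0,-0.025],
    [0,0,-0.025],
    [0,0,-0.025],
    [0,0,-0.025],
    [-0.00225,-0.0235,0],
    [-0.00225,-0.0235,0],
    [-0.00225,-0.0235,0],
    [-0.00225,-0.0235,0],
    [-0.00225,-0.0235,0],
    [-0.00225,-0.0235,0],
    [-0.00225,-0.0235,0],
    [-0.00225,-0.0235,0],
    [0,0,0.02],
    [0,0,0.02],
    [0,0,0.02],
    [0,0,0],
    [0,0,0]
  ],
  "gripper": [0.065,0.06,0.06,0.06,0.06,0.06,0.06,0.06,0.06,0.06,0.06,0.06,0.06,0.06,0.06,0.06,0.06,0.06]
}}

```text
time: 8.32
tool_pos: [0.4335, -0.1076, 0.0871]
tcp_rot: [-2.22, -2.22, 0.002]
wrist_force: [-0.2, -0.7, 0.8]
width: 0.705
grip_force: 0.0
```

Run:
```python
from h import *
im=vision.read_camera("scene"); cv2.imwrite("pics/g2.png",crop(im,150,110,160,120,5))
```

```text
(no output)
```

View pics/g2.png

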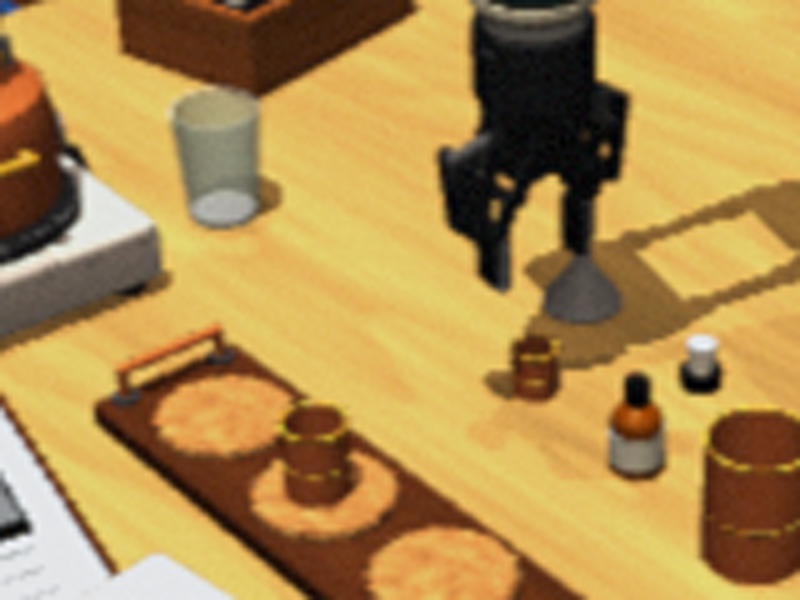

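The small measure stands well centred on c. Now the tiny one.

>>> {"api": "jog_arm", "payload": {
  "turn": [
    [0,0,0],
    [0,0,0],
    [0,0,0],
    [0,0,0],
    [0,0,0],
    [0,0,0],
    [0,0,0],
    [0,0,0],
    [0,0,0],
    [0,0,0],
    [0,0,0],
    [0,0,0],
    [0,0,0]
  ],
  "delta_pos": [
    [0,0,0.02],
    [0,0,0.02],
    [0,0,0.02],
    [0,0,0.01],
    [0,0,0.008],
    [0,0,0],
    [0,0,0],
    [0,0,0],
    [0,0,0],
    [0,0,0],
    [0,0,0],
    [0,0,0],
    [0,0,0]
  ],
  "gripper": [0.06,0.06,0.06,0.06,0.06,0.06,0.02,0.02,0.02,0.02,0.02,0.02,0.02]
}}

```text
time: 9.45
tool_pos: [0.4357, -0.1083, 0.0106]
tcp_rot: [2.22, 2.22, 0.002]
wrist_force: [-0.2, -0.1, 6.2]
width: 0.336
grip_force: 30.0
```

>>> {"api": "jog_arm", "payload": {
  "turn": [
    [0,0,0],
    [0,0,0],
    [0,0,0],
    [0,0,0],
    [0,0,0],
    [0,0,0],
    [0,0,0],
    [0,0,0],
    [0,0,0],
    [0,0,0],
    [0,0,0],
    [0,0,0],
    [0,0,0],
    [0,0,0],
    [0,0,0],
    [0,0,0],
    [0,0,0],
    [0,0,0]
  ],
  "delta_pos": [
    [0,0,-0.01],
    [0,0,-0.02],
    [0,0,-0.025],
    [0,0,-0.025],
    [0,0,-0.02],
    [-0.0044,0.009,0],
    [-0.0088,0.0182,0],
    [-0.0088,0.0182,0],
    [-0.0088,0.0182,0],
    [-0.0088,0.0182,0],
    [-0.0088,0.0182,0],
    [-0.0088,0.0182,0],
    [-0.0088,0.0182,0],
    [-0.0088,0.0182,0],
    [-0.0088,0.0182,0],
    [-0.0044,0.009,0],
    [0,0,0],
    [0,0,0]
  ],
  "gripper": [0.02,0.02,0.02,0.02,0.02,0.02,0.02,0.02,0.02,0.02,0.02,0.02,0.02,0.02,0.02,0.02,0.02,0.02]
}}

```text
time: 10.95
tool_pos: [0.6155, -0.1957, 0.1083]
tcp_rot: [-2.22, -2.22, 0.001]
wrist_force: [-0.1, 0.4, -0.1]
width: 0.331
grip_force: 29.8
```

>>> {"api": "jog_arm", "payload": {
  "turn": [
    [0,0,0],
    [0,0,0],
    [0,0,0],
    [0,0,0],
    [0,0,0],
    [0,0,0],
    [0,0,0],
    [0,0,0],
    [0,0,0],
    [0,0,0],
    [0,0,0]
  ],
  "delta_pos": [
    [0,0.001,0.02],
    [0,0,0.02],
    [0,0,0.02],
    [0,0,0.008],
    [0,0,0.006],
    [0,0,0],
    [0,0,0],
    [0,0,0],
    [0,0,0],
    [0,0,0],
    [0,0,0]
  ],
  "gripper": [0.02,0.02,0.02,0.02,0.02,0.02,0.02,0.055,0.055,0.055,0.055]
}}

```text
time: 11.87
tool_pos: [0.6175, -0.196, 0.0359]
tcp_rot: [2.221, 2.221, 0.001]
wrist_force: [-0.8, 0.3, -0.5]
width: 0.644
grip_force: 0.0
```

>>> {"api": "jog_arm", "payload": {
  "turn": [
    [0,0,0],
    [0,0,0],
    [0,0,0],
    [0,0,0],
    [0,0,0],
    [0,0,0],
    [0,0,0],
    [0,0,0],
    [0,0,0],
    [0,0,0],
    [0,0,0],
    [0,0,0],
    [0,0,0],
    [0,0,0],
    [0,0,0],
    [0,0,0],
    [0,0,0],
    [0,0,0],
    [0,0,0],
    [0,0,0]
  ],
  "delta_pos": [
    [0,0,-0.01],
    [0,0,-0.025],
    [0,0,-0.035],
    [0,0,-0.035],
    [0,0,-0.035],
    [0.0251,-0.0136,0],
    [0.0251,-0.0136,0],
    [0.0251,-0.0136,0],
    [0.0251,-0.0136,0],
    [0.0251,-0.0136,0],
    [0.0251,-0.0136,0],
    [0.0251,-0.0136,0],
    [0.0251,-0.0136,0],
    [0.0251,-0.0136,0],
    [0.0251,-0.0136,0],
    [0.0251,-0.0136,0],
    [0.0251,-0.0136,0],
    [0,0,0],
    [0,0,0],
    [0,0,0.02]
  ],
  "gripper": [0.055,0.055,0.055,0.085,0.085,0.085,0.085,0.085,0.085,0.085,0.085,0.085,0.085,0.085,0.085,0.085,0.085,0.085,0.085,0.085]
}}

```text
time: 13.53
tool_pos: [0.4578, 0.1058, 0.1598]
tcp_rot: [2.216, 2.218, 0.012]
wrist_force: [1.5, 0.2, 0.3]
width: 0.994
grip_force: 0.0
```

Run:
```python
from h import *
im=vision.read_camera("scene"); cv2.imwrite("pics/g3.png",crop(im,170,110,200,150,4))
```

```text
(no output)
```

View pics/g3.png

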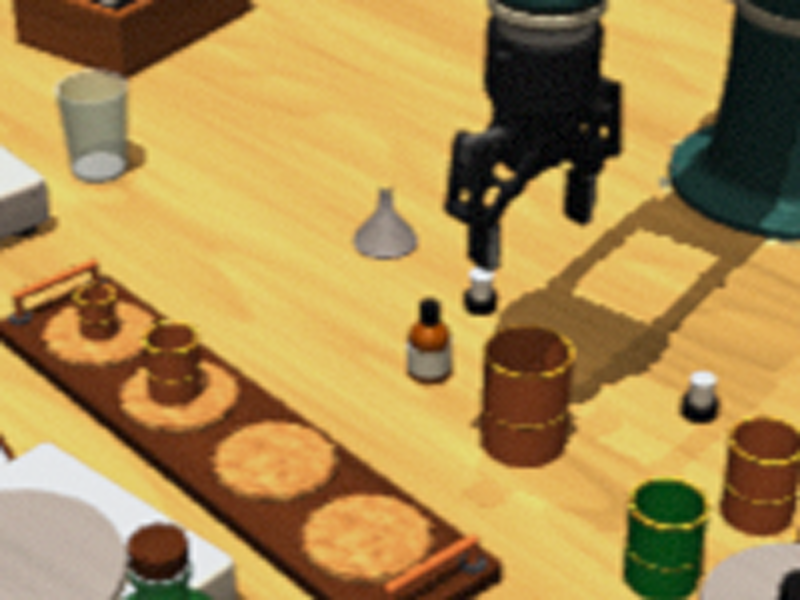

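>>> {"api": "jog_arm", "payload": {
  "turn": [
    [0,0,0],
    [0,0,0],
    [0,0,0],
    [0,0,0]
  ],
  "delta_pos": [
    [0,0,0.02],
    [0,0,0.02],
    [0,0,0],
    [0,0,0]
  ],
  "gripper": [0.085,0.085,0.085,0.085]
}}

```text
time: 13.92
tool_pos: [0.4531, 0.1043, 0.1145]
tcp_rot: [-2.222, -2.219, 0.005]
wrist_force: [-0.5, 0.2, 0.1]
width: 0.999
grip_force: 0.0
```

>>> {"api": "jog_arm", "payload": {
  "turn": [
    [0,0,0],
    [0,0,0],
    [0,0,0],
    [0,0,0],
    [0,0,0],
    [0,0,0],
    [0,0,0],
    [0,0,0],
    [0,0,0],
    [0,0,0],
    [0,0,0],
    [0,0,0],
    [0,0,0],
    [0,0,0]
  ],
  "delta_pos": [
    [0.001,0.0015,0.01],
    [0,0,0.015],
    [0,0,0.015],
    [0,0,0.015],
    [0,0,0.015],
    [0,0,0.01],
    [0,0,0.005],
    [0,0,0],
    [0,0,0],
    [0,0,0],
    [0,0,0],
    [0,0,0],
    [0,0,0],
    [0,0,0]
  ],
  "gripper": [0.085,0.085,0.085,0.085,0.085,0.085,0.085,0.085,0.085,0.05,0.05,0.05,0.05,0.05],
  "grip_force": 35
}}

```text
time: 15.08
tool_pos: [0.4566, 0.1065, 0.0315]
tcp_rot: [2.221, 2.22, 0.003]
wrist_force: [-0.0, -0.3, 5.1]
width: 0.733
grip_force: 39.1
```

>>> {"api": "jog_arm", "payload": {
  "turn": [
    [0,0,0],
    [0,0,0],
    [0,0,0],
    [0,0,0],
    [0,0,0],
    [0,0,0],
    [0,0,0],
    [0,0,0],
    [0,0,0],
    [0,0,0],
    [0,0,0],
    [0,0,0],
    [0,0,0],
    [0,0,0],
    [0,0,0],
    [0,0,0],
    [0,0,0],
    [0,0,0]
  ],
  "delta_pos": [
    [0,0,-0.01],
    [0,0,-0.02],
    [0,0,-0.025],
    [0,0,-0.025],
    [0,0,-0.02],
    [0.001,0.009,0],
    [0.0019,0.0171,0],
    [0.0019,0.0171,0],
    [0.0019,0.0171,0],
    [0.0019,0.0171,0],
    [0.0019,0.0171,0],
    [0.0019,0.0171,0],
    [0.0019,0.0171,0],
    [0.0019,0.0171,0],
    [0.0019,0.0171,0],
    [0.001,0.009,0],
    [0,0,0],
    [0,0,0]
  ],
  "gripper": [0.05,0.05,0.05,0.05,0.05,0.05,0.05,0.05,0.05,0.05,0.05,0.05,0.05,0.05,0.05,0.05,0.05,0.05]
}}

```text
time: 16.58
tool_pos: [0.6266, 0.1253, 0.1291]
tcp_rot: [-2.221, -2.22, 0.003]
wrist_force: [-1.0, 0.2, -1.2]
width: 0.733
grip_force: 39.1
```

>>> {"api": "jog_arm", "payload": {
  "turn": [
    [0,0,0],
    [0,0,0],
    [0,0,0],
    [0,0,0],
    [0,0,0],
    [0,0,0],
    [0,0,0],
    [0,0,0],
    [0,0,0],
    [0,0,0],
    [0,0,0]
  ],
  "delta_pos": [
    [0,0,0.02],
    [0,0,0.02],
    [0,0,0.02],
    [0,0,0.008],
    [0,0,0.006],
    [0,0,0],
    [0,0,0],
    [0,0,0],
    [0,0,0],
    [0,0,0],
    [0,0,0]
  ],
  "gripper": [0.05,0.05,0.05,0.05,0.05,0.05,0.05,0.085,0.085,0.085,0.085]
}}

```text
time: 17.5
tool_pos: [0.628, 0.1255, 0.0571]
tcp_rot: [2.221, 2.221, 0.002]
wrist_force: [0.8, -0.6, -0.5]
width: 0.992
grip_force: 0.0
```

>>> {"api": "jog_arm", "payload": {
  "turn": [
    [0,0,0],
    [0,0,0],
    [0,0,0],
    [0,0,0],
    [0,0,0],
    [0,0,0],
    [0,0,0],
    [0,0,0],
    [0,0,0],
    [0,0,0],
    [0,0,0],
    [0,0,0],
    [0,0,0],
    [0,0,0],
    [0,0,0],
    [0,0,0],
    [0,0,0],
    [0,0,0],
    [0,0,0],
    [0,0,0]
  ],
  "delta_pos": [
    [0,0,-0.01],
    [0,0,-0.02],
    [0,0,-0.025],
    [0,0,-0.035],
    [0,0,-0.035],
    [0.013,-0.0212,0],
    [0.013,-0.0212,0],
    [0.013,-0.0212,0],
    [0.013,-0.0212,0],
    [0.013,-0.0212,0],
    [0.013,-0.0212,0],
    [0.013,-0.0212,0],
    [0.013,-0.0212,0],
    [0.013,-0.0212,0],
    [0.013,-0.0212,0],
    [0.013,-0.0212,0],
    [0,0,0],
    [0,0,0.035],
    [0,0,0.03],
    [0,0,0]
  ],
  "gripper": [0.085,0.085,0.085,0.085,0.085,0.076,0.076,0.076,0.076,0.076,0.076,0.076,0.076,0.076,0.076,0.076,0.076,0.076,0.076,0.076]
}}

```text
time: 19.17
tool_pos: [0.3906, 0.2661, 0.1117]
tcp_rot: [-2.22, -2.22, 0.014]
wrist_force: [-1.2, -1.4, 0.0]
width: 0.89
grip_force: 0.0
```

Run:
```python
from h import *
im=vision.read_camera("scene"); cv2.imwrite("pics/g4.png",crop(im,180,130,200,150,4))
# green rim in top0 for clearance
print(ray("top",177.4,190.9,.065))
```

```text
[0.49249766 0.266172   0.065     ]
```

View pics/g4.png

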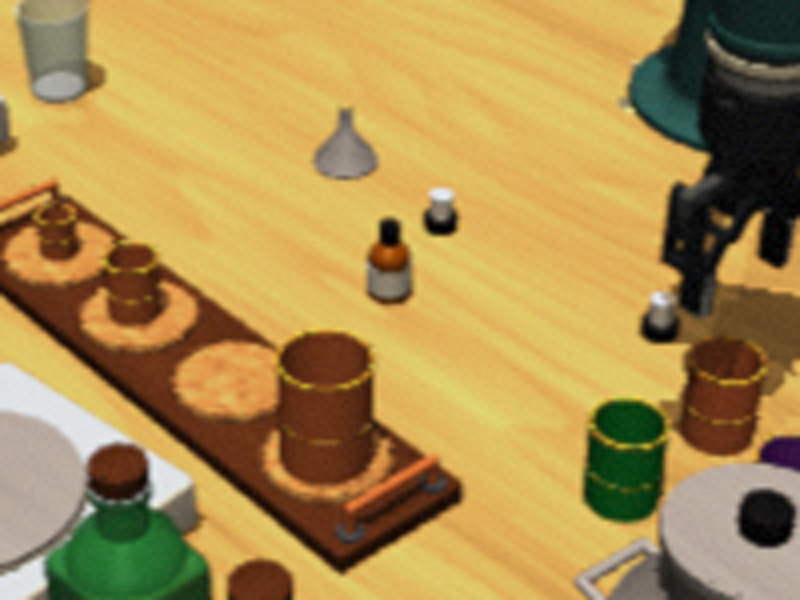

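>>> {"api": "jog_arm", "payload": {
  "turn": [
    [0,0,0],
    [0,0,0],
    [0,0,0]
  ],
  "delta_pos": [
    [0,0,0.015],
    [0,0,0],
    [0,0,0]
  ],
  "gripper": [0.076,0.076,0.076]
}}

```text
time: 19.47
tool_pos: [0.3949, 0.2685, 0.1026]
tcp_rot: [2.222, 2.221, 0.001]
wrist_force: [0.0, -0.9, 0.8]
width: 0.888
grip_force: 0.0
```

>>> {"api": "jog_arm", "payload": {
  "turn": [
    [0,0,0],
    [0,0,0],
    [0,0,0],
    [0,0,0],
    [0,0,0],
    [0,0,0],
    [0,0,0],
    [0,0,0],
    [0,0,0],
    [0,0,0],
    [0,0,0],
    [0,0,0],
    [0,0,0]
  ],
  "delta_pos": [
    [0.001,0,0.015],
    [0,0,0.015],
    [0,0,0.015],
    [0,0,0.015],
    [0,0,0.015],
    [0,0,0.005],
    [0,0,0],
    [0,0,0],
    [0,0,0],
    [0,0,0],
    [0,0,0],
    [0,0,0],
    [0,0,0]
  ],
  "gripper": [0.076,0.076,0.076,0.076,0.076,0.076,0.076,0.04,0.04,0.04,0.04,0.04,0.04]
}}

```text
time: 20.55
tool_pos: [0.3956, 0.2703, 0.0231]
tcp_rot: [2.221, 2.221, 0.005]
wrist_force: [-0.0, -0.7, 6.4]
width: 0.608
grip_force: 37.0
```

>>> {"api": "jog_arm", "payload": {
  "turn": [
    [0,0,0],
    [0,0,0],
    [0,0,0],
    [0,0,0],
    [0,0,0],
    [0,0,0],
    [0,0,0],
    [0,0,0],
    [0,0,0],
    [0,0,0],
    [0,0,0],
    [0,0,0],
    [0,0,0],
    [0,0,0],
    [0,0,0],
    [0,0,0],
    [0,0,0],
    [0,0,0],
    [0,0,0],
    [0,0,0]
  ],
  "delta_pos": [
    [0,0,-0.015],
    [0,0,-0.025],
    [0,0,-0.03],
    [0,0,-0.03],
    [0,0,-0.025],
    [-0.0105,0.0093,0],
    [-0.021,0.0187,0],
    [-0.021,0.0187,0],
    [-0.021,0.0187,0],
    [-0.021,0.0187,0],
    [-0.021,0.0187,0],
    [-0.021,0.0187,0],
    [-0.021,0.0187,0],
    [-0.021,0.0187,0],
    [-0.021,0.0187,0],
    [-0.021,0.0187,0],
    [-0.021,0.0187,0],
    [-0.0105,0.0093,0],
    [0,0,0],
    [0,0,0]
  ],
  "gripper": [0.04,0.04,0.04,0.04,0.04,0.04,0.04,0.04,0.04,0.04,0.04,0.04,0.04,0.04,0.04,0.04,0.04,0.04,0.04,0.04]
}}

```text
time: 22.22
tool_pos: [0.6182, 0.0172, 0.146]
tcp_rot: [-2.222, -2.219, 0.0]
wrist_force: [-0.5, 0.4, 0.1]
width: 0.609
grip_force: 37.2
```

>>> {"api": "jog_arm", "payload": {
  "turn": [
    [0,0,0],
    [0,0,0]
  ],
  "delta_pos": [
    [0,0,0.02],
    [0,0,0]
  ],
  "gripper": [0.04,0.04]
}}

```text
time: 22.38
tool_pos: [0.6152, 0.0186, 0.1232]
tcp_rot: [-2.217, -2.219, 0.006]
wrist_force: [-1.7, 0.4, -1.8]
width: 0.608
grip_force: 37.1
```

>>> {"api": "jog_arm", "payload": {
  "turn": [
    [0,0,0],
    [0,0,0],
    [0,0,0],
    [0,0,0],
    [0,0,0],
    [0,0,0],
    [0,0,0],
    [0,0,0],
    [0,0,0],
    [0,0,0],
    [0,0,0]
  ],
  "delta_pos": [
    [0,0,0.02],
    [0,0,0.02],
    [0,0,0.02],
    [0,0,0.01],
    [0,0,0.007],
    [0,0,0],
    [0,0,0],
    [0,0,0],
    [0,0,0],
    [0,0,0],
    [0,0,0]
  ],
  "gripper": [0.04,0.04,0.04,0.04,0.04,0.04,0.04,0.076,0.076,0.076,0.076]
}}

```text
time: 23.3
tool_pos: [0.6193, 0.0174, 0.0505]
tcp_rot: [2.221, 2.22, 0.002]
wrist_force: [0.1, -0.4, 0.4]
width: 0.887
grip_force: 0.0
```

>>> {"api": "jog_arm", "payload": {
  "turn": [
    [0,0,0],
    [0,0,0],
    [0,0,0],
    [0,0,0],
    [0,0,0],
    [0,0,0],
    [0,0,0],
    [0,0,0],
    [0,0,0],
    [0,0,0],
    [0,0,0],
    [0,0,0],
    [0,0,0],
    [0,0,0],
    [0,0,0],
    [0,0,0],
    [0,0,0],
    [0,0,0],
    [0,0,0]
  ],
  "delta_pos": [
    [0,0,-0.01],
    [0,0,-0.02],
    [0,0,-0.03],
    [0,0,-0.03],
    [0,0,-0.035],
    [0,0,-0.035],
    [-0.025,-0.02,0],
    [-0.025,-0.02,0],
    [-0.025,-0.02,0],
    [-0.025,-0.02,0],
    [-0.025,-0.02,0],
    [-0.025,-0.02,0],
    [-0.025,-0.02,0],
    [-0.025,-0.02,0],
    [-0.025,-0.02,0],
    [-0.025,-0.02,0],
    [-0.025,0,0],
    [0,0,0],
    [0,0,0]
  ],
  "gripper": [0.076,0.076,0.076,0.076,0.076,0.076,0.076,0.076,0.076,0.076,0.076,0.076,0.076,0.076,0.076,0.076,0.076,0.076,0.076]
}}

```text
time: 24.88
tool_pos: [0.4182, -0.2587, 0.2103]
tcp_rot: [2.224, 2.217, 0.001]
wrist_force: [-0.4, 0.1, -0.2]
width: 0.89
grip_force: 0.0
```

Run:
```python
from h import *
C={"d":(.6174,-.1961,.034,.015),"c":(.6217,-.0891,.049,.0205),"b":(.6197,.0186,.065,.026),"a":(.6275,.1247,.082,.032)}
out=[]
for n,(u,v,w,h,s) in {"top":(195,130,140,65,5),"scene":(170,150,140,110,5)}.items():
    im=vision.read_camera(n); o=crop(im,u,v,w,h,s); o=cv2.convertScaleAbs(o,alpha=1.3)
    for x,y,hh,r in C.values():   # predicted rim if centred
        p=((proj(n,ring(x,y,.023+hh,r))-[u,v]+.5)*s-.5)
        cv2.polylines(o,[np.round(p).astype(int)],True,(255,255,0),1)
        q=((proj(n,ring(x,y,.023,r))-[u,v]+.5)*s-.5)
        if n=="scene": cv2.polylines(o,[np.round(q).astype(int)],True,(255,0,255),1)
    cv2.imwrite(f"pics/end_{n}.png",o)
```

```text
(no output)
```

View pics/end_top.png

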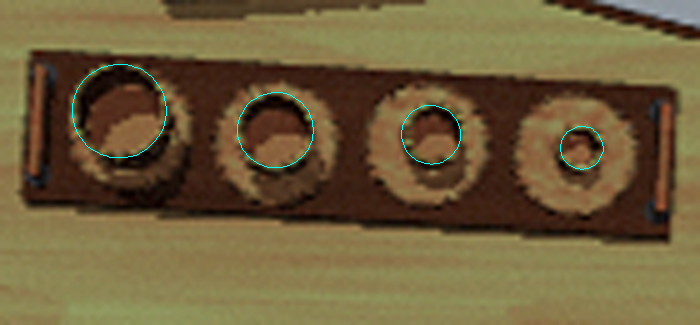

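View pics/end_scene.png

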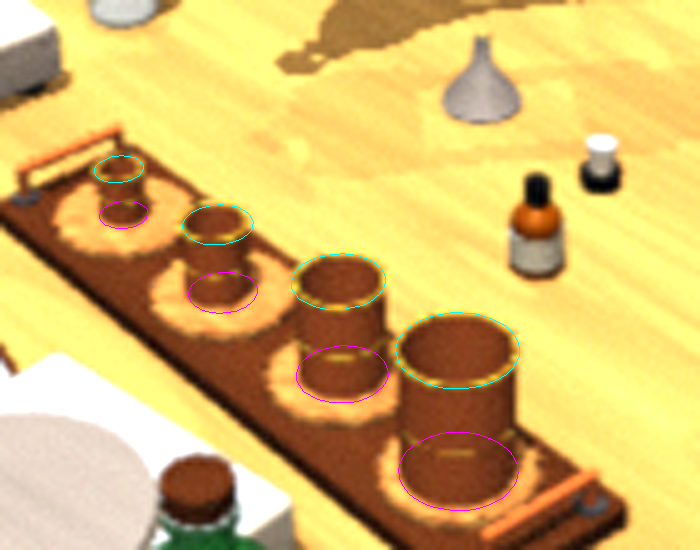

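The predicted rims and feet, drawn for exactly centred cups, match both pictures to within about 2 mm. All four cups are upright in the right order, and the bottle is untouched. Handing in.

```bash
python3 -c "
from workcell import ticket; print(ticket.finish_job())"
```

```text
the job is handed in; nothing more can be done
None
```

I set the four copper measures on their coasters in size order, smallest nearest the still. They stand mouth up and within about 2 mm of centre in the last pictures, and the amber bottle stands where it was. I handed the job in at about 25 s of the 96 s, and no verdict came back.

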